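# Weigh a portion of onions on the stall's two-pan balance

### The arm

A 6-joint arm with a two-finger parallel gripper is mounted at the origin on the work surface. World frame = base frame: x ahead of the robot, y to its left, z up, the work surface at z = 0. Lengths are in m, angles in rad, forces in N, time in s.
With the tool pointing down it reaches from about 0.275 to 0.775 m from the base axis. Payload 14.6 kg.
Tool frame: the origin (TCP) lies midway between the tips of the shut fingers; the grasp point (between the pads) lies manip.hold_point_z behind it (manip.hold_point_z is the distance from the TCP to the grasp point, in m); x points along the fingers, y is the direction in which the jaws open and shut, and the axes are right-handed (so a half turn about x gives the same grasp; the last joint's range is limited). The gripper opens to 85 mm and grips with 20 to 120 N. Pads are 22 mm wide; open, the fingers measure 114 mm over their backs; the gripper's body (76 mm by 85 mm) begins 54 mm behind the grasp point. The pads swing forward as they close: fully open they stand 13 mm farther back than shut.
Start: joints at [-1.462, 0.263, -0.048, 1.259, 0, 1.415], TCP at [0.137, -0.507, 0.231] pointing down, gripper open.
Joint ranges: [-2.65, 2.65], [-0.89, 1.7], [-1.18, 1.37], [-2.13, 2.11], [-1.35, 1.29], [-3.14, 3.14]. Speed limits (rad/s): [1.89, 1.89, 2.57, 2.79, 3.14, 3.14].

### API

Orientations are given as [roll, pitch, yaw] about the fixed x, y, z axes, in that order (R = Rz(yaw) Ry(pitch) Rx(roll)).
In Python, from bench import manip, imaging, workorder gives the robot as it stands.
- The arm moves only by the shell command python3 -m jog 'ROWS' [FORCE]. ROWS is JSON, one flat list of numbers, 5 for each row, row after row: the closure, from -1 (fully open) to 1 (shut), so that 0 is half open, then the shift along the tool's x, y, z in cm, then the turn about the tool's x in rad. In form: [gripper, tx, ty, tz, yaw, gripper, tx, ty, tz, yaw, ...]. A call has 1 to 8 rows; each row is the pose to reach, as a shift and turn from the pose commanded when the call began, along the tool's axes at that moment; what a row does not reach only later rows make up. A row lasts 1/8 s, in which the tool goes at most 62.5 mm and 10.7 degrees, less where a joint would pass 70% of its speed; a pose out of reach is approached as far as the arm can. A call with a gripper value outside its range is refused whole. The fingers move at their own pace and stop on an object; FORCE is the grip in N (left out, the last holds). Time passes only in rows, so rows that repeat a pose let the fingers close. It gives the time, the measured TCP pose, the force and the opening at its end, in the units of the state.
- manip.sense(): the state, without advancing time (a new reading comes with each control period).
- imaging.grab_frame(name): name is "scene" or "top" or "wrist"; returns a dict with "frame" (480x640x3 uint8, blue, green, red), "fx", "fy", "cx", "cy" (pixels), "extrinsics" (4x4, takes a point from world to camera coordinates); the wrist camera has in their place "tool_from_camera" (4x4, takes a point from camera to tool coordinates, whose origin is the TCP and whose axes are the tool frame's). Camera axes: x right, y up, looking along -z (the intrinsics and any distortion apply to the point x, -y, -z); pixel columns grow to the right and rows downward; lengths in m; the calibration is good to about 2 mm. A picture is of the moment at which its call begins: read the wrist's pose just before it. There is no depth.
- workorder.close_job(): hands the job in, once; it reports no verdict.
The state is a dict: "time_s": time; "joint_pos": joint angles; "dq": joint speeds; "joint_efforts": joint torques, N m; "ee_pos": TCP position; "tool_rot": TCP orientation; "force": force on the tool from outside, world axes, zero at the start; "torque": the same for the moment, N m; "grip_width": opening from 0.0 (shut) to 1.0 (fully open).
Only numpy, scipy, OpenCV 4.12 (cv2) and the standard library are available. Lean on these libraries where they do the work, as an engineer would, in place of code of your own. Each camera call takes 0.05 s, during which the arm holds its last target. There are 200 camera calls.

### The job

The onions in the dish of the balance should weigh 600 g. Of the three brass weights on the counter, stand the 500 g one (the largest) and the 100 g one (the smallest) upright on the balance's empty flat pan, side by side, setting them down gently without dropping them, so that the beam comes level.

Things in the scene. Friction and masses are not known exactly. Their poses are not given: they have to be found in the camera images.
- weight_500: the 500 g brass weight, the largest of three on the counter (44, 32 and 25 mm in diameter): upright cylinder 44 mm in diameter and 36 mm high with a knob 22 mm wide on top, 51 mm high in all. Grip it round the cylinder. Origin at the centre of its underside, z up
- weight_100: the 100 g brass weight, the smallest of three on the counter (44, 32 and 25 mm in diameter): upright cylinder 25 mm in diameter and 24 mm high with a knob 12 mm wide on top, 34 mm high in all. Grip it round the cylinder. Origin at the centre of its underside, z up. The 200 g weight (40 mm high), not needed, stands in the same row, at least 100 mm away
- weight_plate (a point): centre of the upper face of the empty pan: flat round steel plate, 170 mm in diameter, rim 4 mm high, free inside to radius 81 mm. z up, y away from the dish of onions (186 mm wide, centre 270 mm along -y, onions reach 105 mm above the dish's foot). The pan only moves straight up and down: face about 141 mm above the counter at the start, 125 mm with the beam level, 109 mm lowest
- beam (a joint): tilt of the balance beam, rad: 0 level, positive = empty pan high, stops at +0.12 (start) and -0.12. The pan rises 135 mm per rad. Under the 500 g or the 100 g weight alone the pan stays up; when the second is let go it sinks 16 mm in about a second. A push beyond 600 g (6 N) sinks it: no firm stop. 20 g of unbalance tilts it 0.04 rad. The balance is fixed
Things that resemble listed ones, but are neither listed nor needed, are in the scene too. What is shaped like the weight_500 but red is not meant. What is shaped like the weight_100 but pink is not meant.

How it is judged:
At the end, for the whole second after the job is handed in: The 500 g and the 100 g weight both stand upright (within 10 degrees) and at rest on the empty pan, their centres within 78 mm of its centre, underside within 10 mm of its face, and the beam rests level within 0.04 rad (value of joint beam between -0.04 and 0.04 rad and velocity of joint beam between -0.05 and 0.05 rad/s and horizontal distance between each of weight_500, weight_100 and weight_plate below 0.078 m and z of weight_500 in the frame of weight_plate between -0.01 and 0.01 m and angle between each of weight_500, weight_100's own z axis and vertical below 0.18 rad and linear speed of each of weight_500, weight_100 below 0.03 m/s and z of weight_100 in the frame of weight_plate between -0.01 and 0.01 m); the robot touches nothing.
It fails at once if the 500 g weight is dropped: it moves faster than 0.7 m/s while the fingers do not hold it (linear speed of weight_500 above 0.7 m/s and contact force between the fingers and weight_500 below 0.05 N).
It fails at once if the 100 g weight is dropped: it moves faster than 0.7 m/s while the fingers do not hold it (linear speed of weight_100 above 0.7 m/s and contact force between the fingers and weight_100 below 0.05 N).
It also fails if it takes over 72 s, if anything falls off the work surface, if the arm or the gripper's body presses on something with over 40 N, if the wrist force passes 120 N, or if a joint passes its speed limit or range.

## Working session

There is one attempt and no reset: what is moved stays moved. The work goes in short steps, Python scripts to look and compute and a shell command to move; the robot and the scene stay as the last step left them, time stands still between calls to the robot, and variables do not carry over. Pictures are saved under pics/ and viewed, about 8 in all and at most 12, crops included, and the job is handed in when it is done.

```bash
ls; mkdir -p pics
python3 - <<'E'
from bench import manip, imaging
import cv2, numpy as np
s=manip.sense(); print(s, manip.hold_point_z)
for n in ("scene","top"):
    f=imaging.grab_frame(n); cv2.imwrite(f"pics/{n}0.png",f["frame"])
    print(n,f["fx"],f["fy"],f["cx"],f["cy"],[k for k in f]); print(np.round(f["extrinsics"],3))
E
```

```text
pics
{'time_s': 0.0, 'joint_pos': array([-1.46226391e+00,  2.63538480e-01, -4.89205390e-02,  1.25938988e+00,
        2.45149335e-05,  1.41553977e+00]), 'dq': array([ 0.00146565, -0.00226739, -0.00149947, -0.0011205 , -0.00131853,
        0.00019429]), 'joint_efforts': array([ 1.35994906e-03, -6.37615156e+01,  3.84570086e+01,  1.35928651e-02,
       -1.46623211e-04,  1.93649828e-05]), 'ee_pos': array([ 0.1368839 , -0.50657094,  0.23082305]), 'tool_rot': array([-1.74933918,  1.56974347,  1.65604244]), 'force': array([ 0.26583985,  0.31342701, -0.24561961]), 'torque': array([ 0.02740678, -0.0168496 ,  0.02514145]), 'grip_width': 0.999708179320911} 0.0187
scene 471.14154752729934 471.14154752729934 321.8734298764846 231.18970974411567 ['frame', 'fx', 'fy', 'cx', 'cy', 'extrinsics']
[[ 0.839  0.545 -0.014 -0.43 ]
 [-0.364  0.58   0.729  0.128]
 [ 0.405 -0.606  0.685 -0.948]
 [ 0.     0.     0.     1.   ]]
top 453.7241327433837 453.7241327433837 324.4902231695402 234.68370988026106 ['frame', 'fx', 'fy', 'cx', 'cy', 'extrinsics']
[[-0.013 -1.     0.006  0.007]
 [ 0.974 -0.012  0.225 -0.551]
 [-0.225  0.009  0.974 -0.684]
 [ 0.     0.     0.     1.   ]]
```

View pics/top0.png

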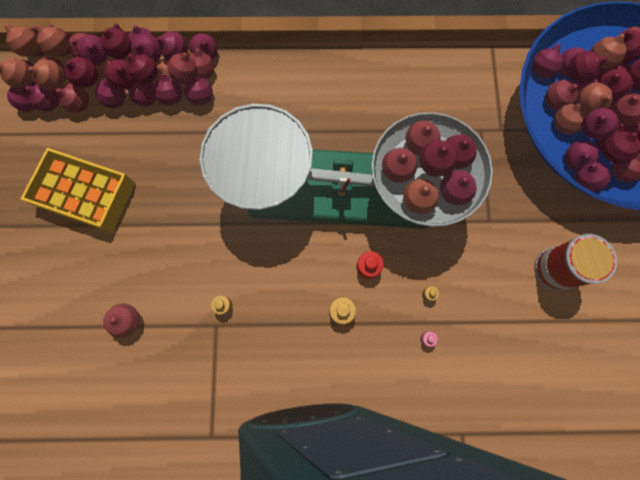

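View pics/scene0.png

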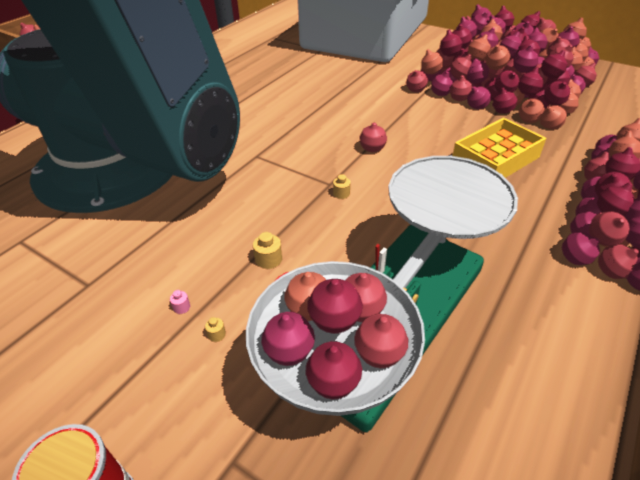

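The top view shows three brass weights in a row: (220,306), (343,311) and (431,294). Lookalikes are red at (370,264) and pink at (429,340). The pan is at about (257,157) and the dish at (432,168). The 500 g weight is the largest brass one (343,311). The 100 g weight should be the smaller of the other two, (431,294). I'll measure them and confirm in a crop.

```bash
cat > h.py <<'E'
import cv2, numpy as np
from bench import manip, imaging
from scipy.spatial.transform import Rotation as R
def cast(f,uv,z):
    "world point where the pixel's ray meets height z"
    E=f["extrinsics"]; d=np.array([(uv[0]-f["cx"])/f["fx"],-(uv[1]-f["cy"])/f["fy"],-1.])
    o=-E[:3,:3].T@E[:3,3]; w=E[:3,:3].T@d
    return o+w*(z-o[2])/w[2]
def toolpose():
    s=manip.sense(); return s, R.from_euler('xyz',s["tool_rot"]).as_matrix()
def wristframe():
    s,M=toolpose(); f=imaging.grab_frame("wrist"); T=np.eye(4); T[:3,:3]=M; T[:3,3]=s["ee_pos"]
    f["extrinsics"]=np.linalg.inv(T@f["tool_from_camera"]); return f
def brass(f,amin=60):
    h=cv2.cvtColor(f["frame"],cv2.COLOR_BGR2HSV)
    m=cv2.inRange(h,(19,110,60),(32,255,255)); m=cv2.morphologyEx(m,cv2.MORPH_CLOSE,np.ones((5,5)))
    c,_=cv2.findContours(m,cv2.RETR_EXTERNAL,cv2.CHAIN_APPROX_NONE)
    return [k for k in c if cv2.contourArea(k)>amin]
E
python3 - <<'E'
from h import *
for n in("top","scene"):
    f=imaging.grab_frame(n); print(n)
    for k in brass(f):
        (u,v),r=cv2.minEnclosingCircle(k); M=cv2.moments(k); c=(M['m10']/M['m00'],M['m01']/M['m00'])
        print(np.round(c),round(r,1),cv2.contourArea(k),*[np.round(cast(f,c,z),3)[:2] for z in(.012,.016,.022)])
    g=f["frame"].astype(int); h=cv2.cvtColor(f["frame"],cv2.COLOR_BGR2HSV)
    m=cv2.inRange(h,(0,0,110),(180,45,255))
    c,_=cv2.findContours(m,cv2.RETR_EXTERNAL,cv2.CHAIN_APPROX_NONE)
    for k in c:
        if cv2.contourArea(k)>2000:
            k=cv2.convexHull(k); x,y,w,hh=cv2.boundingRect(k); print("grey",(x,y,w,hh), "centre@.145",np.round(cast(f,(x+w/2,y+hh/2),.145),3))
    if n=="top":
        cv2.imwrite("pics/crop1.png",cv2.resize(f["frame"][230:370,190:460],None,fx=2.9,fy=2.9,interpolation=cv2.INTER_CUBIC))
    # plate edges
        for p in((201,157),(312,157),(257,105),(257,209)): print(p,np.round(cast(f,p,.145),3))
E
```

```text
top
[342. 311.] 13.2 465.5 [ 0.43  -0.029] [ 0.43  -0.029] [ 0.43  -0.028]
[221. 305.] 10.0 230.0 [0.442 0.178] [0.442 0.177] [0.441 0.175]
[431. 293.] 7.2 120.5 [ 0.458 -0.181] [ 0.457 -0.18 ] [ 0.457 -0.179]
[592. 258.] 20.8 1130.5 [ 0.515 -0.467] [ 0.514 -0.464] [ 0.513 -0.461]
[ 78. 189.] 56.6 5600.5 [0.651 0.441] [0.65  0.439] [0.648 0.435]
grey (200, 104, 293, 122) centre@.145 [ 0.64  -0.034  0.145]
(201, 157) [0.655 0.186 0.145]
(312, 157) [0.654 0.018 0.145]
(257, 105) [0.741 0.103 0.145]
(257, 209) [0.572 0.1   0.145]
scene
[ 61. 458.] 40.5 2714.5 [ 0.427 -0.401] [ 0.43  -0.401] [ 0.434 -0.401]
[214. 325.] 9.0 185.0 [ 0.449 -0.176] [ 0.452 -0.178] [ 0.455 -0.181]
[266. 243.] 13.6 412.5 [ 0.411 -0.01 ] [ 0.414 -0.013] [ 0.418 -0.018]
[343. 181.] 8.1 102.5 [0.431 0.197] [0.434 0.192] [0.438 0.185]
[502. 146.] 46.9 3121.0 [0.645 0.47 ] [0.646 0.464] [0.648 0.454]
grey (246, 248, 179, 165) centre@.145 [ 0.644 -0.173  0.145]
grey (389, 155, 129, 83) centre@.145 [0.665 0.096 0.145]
```

View pics/crop1.png

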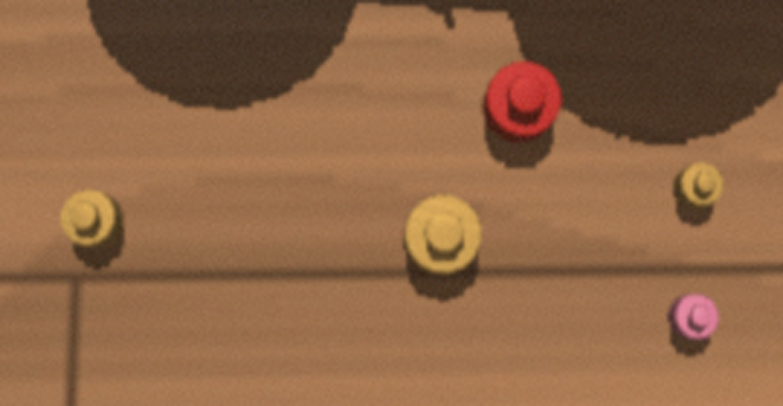

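The crop confirms it. The 500 g brass weight (crop 443,235) is the largest, and the 100 g (crop 702,185) is the smallest brass one. Red and pink are the decoys and the 200 g is at left, with areas of 465/230/120 px that match 44/32/25 mm. The pan rim measures about 168 mm across, so its centre is about (0.656, 0.102). Next I'll work out the move to a point above the 500 g weight, with the jaws along world y.

```bash
cat >> h.py <<'E'
def go(p,jaw=(0,1,0)):
    "print the tool-axes shift (cm) to p and the turn about tool x (rad) that brings the jaws along jaw"
    s,M=toolpose(); t=M.T@(np.array(p)-s["ee_pos"])*100; j=M.T@np.array(jaw,float)
    a=np.arctan2(j[2],j[1]); a=(a+np.pi/2)%np.pi-np.pi/2
    print("t",s["time_s"],"at",np.round(s["ee_pos"],4),"shift",np.round(t,2),"turn",round(a,3),"F",np.round(s["force"],2),"w",round(s["grip_width"],3),"q6",round(s["joint_pos"][5],2))
    return M
E
python3 -c "
from h import *
print(np.round(go((.43,-.028,.15)),3)); go((.456,-.179,.15))"
```

```text
t 0.2 at [ 0.1369 -0.5067  0.231 ] shift [  8.13 -38.57 -40.78] turn 0.264 F [ 0.01 -0.94 -0.15] w 1.001 q6 1.42
[[-0.     0.261 -0.965]
 [ 0.001 -0.965 -0.261]
 [-1.    -0.001 -0.   ]]
t 0.2 at [ 0.1369 -0.5067  0.231 ] shift [  8.12 -23.31 -39.35] turn 0.264 F [ 0.01 -0.94 -0.15] w 1.001 q6 1.42
```

```bash
python3 -m jog '[-1,0,-3,-3,0.05,-1,1,-7,-8,0.1,-1,2,-11,-12,0.15,-1,3,-15,-16,0.2,-1,4,-19,-20,0.25,-1,5,-23,-24,0.264,-1,5,-27,-28.5,0.264,-1,5,-31,-33,0.264]' 40
python3 -c "
from h import *
go((.43,-.028,.15))"
```

```text
time_s: 1.2
ee_pos: [0.3753, -0.1198, 0.1814]
tool_rot: [2.552, 1.57, -0.59]
force: [0.9, -2.2, 0.5]
grip_width: 1.003
t 1.2 at [ 0.3753 -0.1198  0.1814] shift [ 3.14 -9.18 -5.46] turn -0.001 F [ 0.92 -2.2   0.47] w 1.003 q6 2.63
```

```bash
python3 -m jog '[-1,0,-2,-1,-0.18,-1,0,-4,-2,-0.36,-1,0,-6,-3.5,-0.54,-1,0,-8,-4.5,-0.72,-1,0,-9.2,-5.5,-0.9,-1,0,-9.2,-5.5,-1.08,-1,0,-9.2,-5.5,-1.26,-1,0,-9.2,-5.5,-1.44]'
python3 -m jog '[-1,0,0,0,-0.13,-1,0,0,0,-0.13]'
python3 - <<'E'
from h import *
go((.43,-.028,.15),(1,0,0))
f=wristframe(); cv2.imwrite("pics/w1.png",f["frame"])
for k in brass(f,300):
    (u,v),r=cv2.minEnclosingCircle(k); print((u,v),r,np.round(cast(f,(u,v),.036),4),r*2*abs((f["extrinsics"]@np.r_[cast(f,(u,v),.036),1])[2])/f["fx"])
E
```

```text
time_s: 2.2
ee_pos: [0.4296, -0.0294, 0.1812]
tool_rot: [-1.666, 1.571, 2.921]
force: [-0.3, 0.3, 0.3]
grip_width: 1.002
time_s: 2.45
ee_pos: [0.4296, -0.0295, 0.1812]
tool_rot: [-1.529, 1.571, -3.101]
force: [-0.6, -1.1, 0.0]
grip_width: 0.996
t 2.45 at [ 0.4296 -0.0295  0.1812] shift [ 3.12  0.04 -0.15] turn -0.002 F [-0.59 -1.1   0.04] w 0.996 q6 1.31
```

View pics/w1.png

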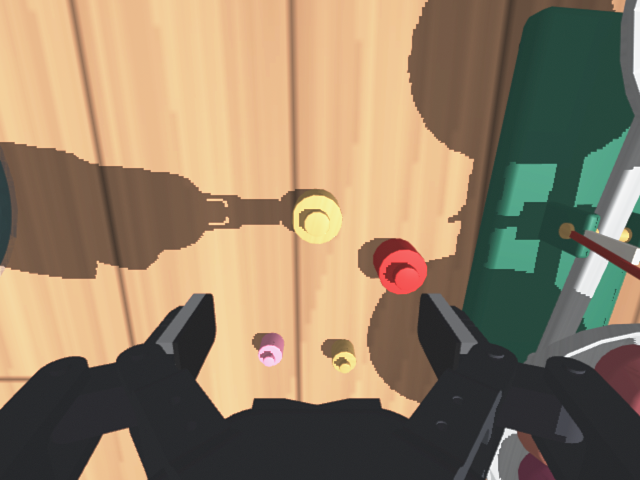

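The wrist view shows the brass 500 g weight at (317,218). The red one is at (402,268), and pink at (270,350) and the brass 100 g at (344,358) are behind it. The wrist image is brighter, so my mask missed the brass. I'll widen it.

Run:
```python
from h import *
f=wristframe(); h=cv2.cvtColor(f["frame"],cv2.COLOR_BGR2HSV)
print(h[225,330],h[365,345],h[100,200])
m=cv2.inRange(h,(22,90,120),(34,255,255)); m=cv2.morphologyEx(m,cv2.MORPH_CLOSE,np.ones((5,5)))
for k in cv2.findContours(m,cv2.RETR_EXTERNAL,cv2.CHAIN_APPROX_NONE)[0]:
    if cv2.contourArea(k)<150: continue
    (u,v),r=cv2.minEnclosingCircle(k)
    for z in(.036,.024): 
        p=cast(f,(u,v),z); print((u,v),r,z,np.round(p,4),"dia",2*r*abs((f["extrinsics"]@np.r_[p,1])[2])/f["fx"])
```

```text
[ 26  94 247] [ 26  99 247] [ 18  92 243]
(344.4787292480469, 361.75531005859375) 11.546099662780762 0.036 [ 0.4565 -0.1743  0.036 ] dia 0.02259753531764721
(344.4787292480469, 361.75531005859375) 11.546099662780762 0.024 [ 0.4577 -0.1833  0.024 ] dia 0.023537899105828115
(316.9545593261719, 219.02272033691406) 24.64765167236328 0.036 [ 0.43   -0.0303  0.036 ] dia 0.04237255307185692
(316.9545593261719, 219.02272033691406) 24.64765167236328 0.024 [ 0.4301 -0.0334  0.024 ] dia 0.04413582565718311
```

```bash
python3 -m jog '[-1,4,0,0,0,-1,9,0,0,0,-1,13,0,0,0,-1,16,0,0,0,-1,17.3,0,0,0,-1,17.3,0,0,0,-1,17.3,0,0,0]'
python3 -m jog '[1,0,0,0,0,1,0,0,0,0,1,0,0,0,0,1,0,0,0,0,1,0,0,0,0,1,0,0,0,0]' 40
```

```text
time_s: 3.42
ee_pos: [0.43, -0.0296, 0.0088]
tool_rot: [1.355, 1.57, -0.218]
force: [0.4, 0.0, 0.4]
grip_width: 1.004
time_s: 4.18
ee_pos: [0.4298, -0.0296, 0.0088]
tool_rot: [1.165, 1.57, -0.407]
force: [-3.0, 0.6, 9.4]
grip_width: 0.505
```

Closed on 43 mm, which matches the 44 mm weight. Lifting now, then I'll check the hold.

```bash
python3 -m jog '[1,-3,0,0,0,1,-7,0,0,0,1,-12,0,0,0,1,-17,0,0,0,1,-20,0,0,0,1,-20,0,0,0]'
python3 -c "
from h import *
print(np.round(go((.656,.132,.209),(1,0,0)),2))"
```

```text
time_s: 4.92
ee_pos: [0.4304, -0.0297, 0.2095]
tool_rot: [1.317, 1.568, -0.255]
force: [-0.7, -0.2, -5.7]
grip_width: 0.501
t 4.925 at [ 0.4304 -0.0297  0.2095] shift [  0.1   22.54 -16.19] turn -0.001 F [-0.7  -0.21 -5.71] w 0.501 q6 1.31
[[ 0.  1. -0.]
 [-0. -0. -1.]
 [-1.  0.  0.]]
```

```bash
python3 -m jog '[1,0,2,-2,0,1,0,6,-5,0,1,0,10,-8,0,1,0,14,-11,0,1,0,18,-13.5,0,1,0,21,-15.5,0,1,0,22.5,-16.2,0,1,0,22.5,-16.2,0]'
python3 - <<'E'
from h import *
go((.656,.132,.152),(1,0,0))
cv2.imwrite("pics/w2.png",wristframe()["frame"])
E
```

```text
time_s: 5.92
ee_pos: [0.6548, 0.1326, 0.2054]
tool_rot: [-1.49, 1.567, -3.062]
force: [-1.1, 0.5, -5.4]
grip_width: 0.501
t 5.925 at [0.6548 0.1326 0.2054] shift [5.34 0.14 0.06] turn -0.0 F [-1.13  0.46 -5.44] w 0.501 q6 1.65
```

View pics/w2.png

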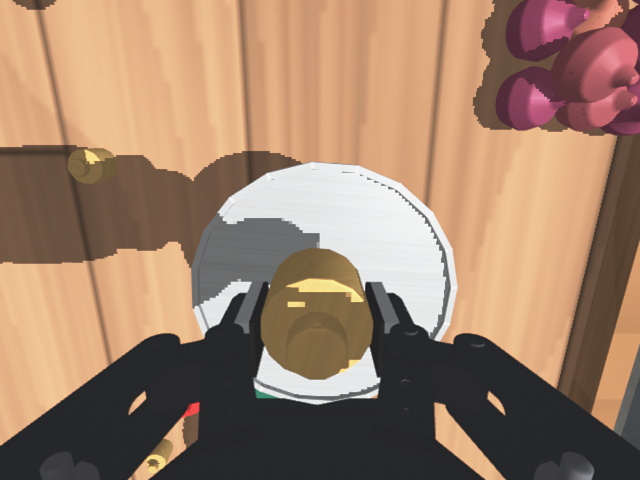

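The wrist view shows the 500 g weight in the fingers at (317,310) over the pan. The pan's rim spans columns 192–457 with its far edge at row 163. I'll check the pan's centre from these.

Run:
```python
from h import *
f=wristframe()
for p in((192,270),(457,275),(330,163),(320,404)): print(p,np.round(cast(f,p,.145),4))
```

```text
(192, 270) [0.5747 0.119  0.145 ]
(457, 275) [0.7437 0.1157 0.145 ]
(330, 163) [0.6619 0.186  0.145 ]
(320, 404) [0.6565 0.0148 0.145 ]
```

```bash
python3 -m jog '[1,2,0,0,0,1,3.5,0,0,0,1,4.5,0,0,0,1,5.1,0,0,0,1,5.1,0,0,0,1,5.1,0,0,0]'
python3 -m jog '[1,0.15,0,0,0,1,0.15,0,0,0]'
python3 -m jog '[1,0.15,0,0,0,1,0.15,0,0,0]'
```

```text
time_s: 6.78
ee_pos: [0.655, 0.1323, 0.1578]
tool_rot: [1.674, 1.57, 0.102]
force: [1.0, -0.4, -4.3]
grip_width: 0.503
time_s: 7.02
ee_pos: [0.6549, 0.1322, 0.1559]
tool_rot: [1.612, 1.571, 0.04]
force: [-0.6, -0.2, -5.3]
grip_width: 0.505
time_s: 7.28
ee_pos: [0.6548, 0.1322, 0.1541]
tool_rot: [-1.472, 1.571, -3.044]
force: [-0.1, 0.5, -4.9]
grip_width: 0.501
```

```bash
for i in 1; do python3 -m jog '[1,0.15,0,0,0,1,0.15,0,0,0,1,0.15,0,0,0]'; done
python3 -m jog '[1,0.15,0,0,0,1,0.15,0,0,0,1,0.15,0,0,0]'
```

```text
time_s: 7.65
ee_pos: [0.6548, 0.1322, 0.1528]
tool_rot: [0.226, 1.571, -1.345]
force: [0.6, 0.2, -4.2]
grip_width: 0.507
time_s: 8.02
ee_pos: [0.6548, 0.1322, 0.1513]
tool_rot: [2.219, 1.571, 0.647]
force: [0.1, 0.1, -5.2]
grip_width: 0.503
```

```bash
python3 -m jog '[1,0.1,0,0,0,1,0.1,0,0,0,1,0.1,0,0,0]'
python3 -m jog '[1,0.1,0,0,0,1,0.1,0,0,0,1,0.1,0,0,0]'
```

```text
time_s: 8.4
ee_pos: [0.6548, 0.1322, 0.1502]
tool_rot: [-1.333, 1.571, -2.905]
force: [0.1, 0.3, -4.8]
grip_width: 0.499
time_s: 8.78
ee_pos: [0.6549, 0.1323, 0.1495]
tool_rot: [1.711, 1.57, 0.139]
force: [-2.0, -0.3, -0.1]
grip_width: 0.504
```

The force dropped from -4.8 to about 0 N at TCP z 0.1495, so the weight is resting on the pan. I'll release with a partial opening and rise straight up.

```bash
python3 -m jog '[0.0,0,0,0,0,-0.3,0,0,0,0,-0.5,0,0,0,0,-0.5,0,0,0,0]'
python3 -m jog '[-0.5,-1,0,0,0,-0.5,-3,0,0,0,-0.5,-6,0,0,0,-0.5,-10,0,0,0,-0.5,-10,0,0,0]'
python3 - <<'E'
from h import *
go((.457,-.180,.20),(1,0,0))
cv2.imwrite("pics/w3.png",wristframe()["frame"])
E
```

```text
time_s: 9.28
ee_pos: [0.6549, 0.1323, 0.1493]
tool_rot: [1.817, 1.571, 0.245]
force: [-0.5, 0.7, -1.0]
grip_width: 0.748
time_s: 9.9
ee_pos: [0.6559, 0.1324, 0.2529]
tool_rot: [1.651, 1.565, 0.079]
force: [1.3, 0.3, -1.4]
grip_width: 0.754
t 9.9 at [0.6559 0.1324 0.2529] shift [  5.17 -19.89  31.26] turn -0.001 F [ 1.31  0.27 -1.35] w 0.754 q6 1.65
```

View pics/w3.png

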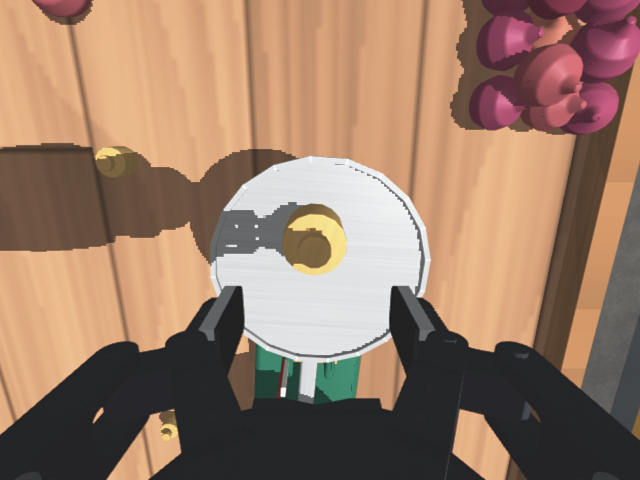

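The 500 g weight stands upright on the pan, at (315,240) in the picture. Next is the 100 g, moving in x first to stay clear of the dish.

```bash
python3 -m jog '[-0.5,0,-4,2,0,-0.5,0,-9,5,0,-0.5,0,-13.5,9,0,-0.5,0,-17,14,0,-0.5,1,-19,19,0,-0.5,2,-19.9,24,0,-0.5,3,-19.9,28,0,-0.5,5,-19.9,29,0]'
python3 -m jog '[-0.5,2,0,0,0,-0.5,2,0,0,0]'
python3 - <<'E'
from h import *
f=wristframe(); h=cv2.cvtColor(f["frame"],cv2.COLOR_BGR2HSV); cv2.imwrite("pics/w4.png",f["frame"])
m=cv2.inRange(h,(22,90,120),(34,255,255)); m=cv2.morphologyEx(m,cv2.MORPH_CLOSE,np.ones((5,5)))
for k in cv2.findContours(m,cv2.RETR_EXTERNAL,cv2.CHAIN_APPROX_NONE)[0]:
    if cv2.contourArea(k)<150: continue
    (u,v),r=cv2.minEnclosingCircle(k); p=cast(f,(u,v),.024); print((u,v),r,np.round(p,4),"dia",2*r*abs((f["extrinsics"]@np.r_[p,1])[2])/f["fx"])
go((.457,-.18,.15),(1,0,0))
E
```

```text
time_s: 10.95
ee_pos: [0.4552, -0.1597, 0.1985]
tool_rot: [0.317, 1.571, -1.257]
force: [0.4, 0.6, 0.2]
grip_width: 0.751
time_s: 11.2
ee_pos: [0.4544, -0.1571, 0.1779]
tool_rot: [-2.072, 1.568, 2.639]
force: [-0.6, -0.8, 0.5]
grip_width: 0.749
(320.2272644042969, 244.4545440673828) 13.013524055480957 [ 0.4573 -0.1836  0.024 ] dia 0.023547566950330178
t 11.25 at [ 0.455  -0.1572  0.1789] shift [2.89 0.21 2.28] turn -0.001 F [ 0.56  0.65 -0.25] w 0.75 q6 1.07
```

View pics/w4.png

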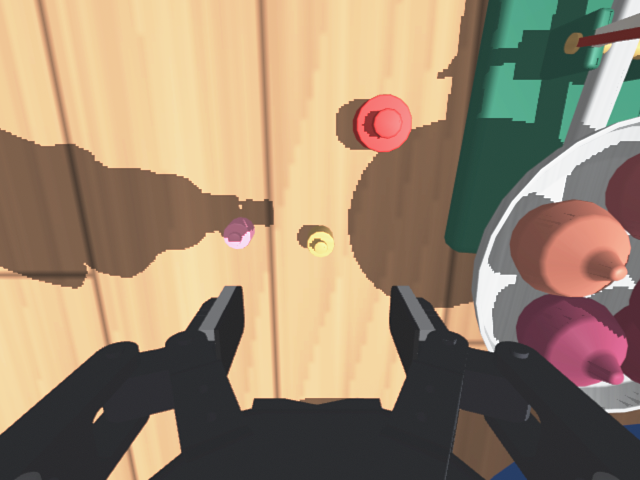

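The picture shows the brass 100 g at (320,244), with pink at (238,233), red at (385,123) and the dish at right. Both views agree within 3 mm, at about (0.457, -0.182).

```bash
python3 -m jog '[-0.5,2,0.2,1.5,0,-0.5,5,0.2,2.5,0,-0.5,9,0.2,2.5,0,-0.5,13,0.2,2.5,0,-0.5,16,0.2,2.5,0,-0.5,17,0.2,2.5,0,-0.5,17,0.2,2.5,0]'
python3 -m jog '[-0.5,0,0,0,0]'
python3 -c "
from h import *
go((.457,-.182,.005),(1,0,0))"
```

```text
time_s: 12.12
ee_pos: [0.4578, -0.1826, 0.0098]
tool_rot: [1.118, 1.571, -0.453]
force: [-0.3, 0.1, -0.4]
grip_width: 0.752
time_s: 12.25
ee_pos: [0.4583, -0.1829, 0.0105]
tool_rot: [1.069, 1.569, -0.502]
force: [-0.3, 0.3, 0.1]
grip_width: 0.754
t 12.25 at [ 0.4583 -0.1829  0.0105] shift [ 0.55 -0.13 -0.09] turn -0.001 F [-0.32  0.31  0.06] w 0.754 q6 1.03
```

```bash
python3 -m jog '[-0.5,0.5,-0.1,0,0,-0.5,0.5,-0.1,0,0]'
python3 -m jog '[1,0,0,0,0,1,0,0,0,0,1,0,0,0,0,1,0,0,0,0,1,0,0,0,0,1,0,0,0,0]' 25
```

```text
time_s: 12.5
ee_pos: [0.4564, -0.1826, 0.0044]
tool_rot: [1.091, 1.571, -0.481]
force: [-1.0, 0.3, 0.2]
grip_width: 0.75
time_s: 13.25
ee_pos: [0.4566, -0.1826, 0.0045]
tool_rot: [0.75, 1.571, -0.822]
force: [-1.8, 1.4, 5.9]
grip_width: 0.281
```

```bash
python3 -m jog '[1,-3,0,0,0,1,-7,0,0,0,1,-12,0,0,0,1,-17,0,0,0,1,-20.5,0,0,0,1,-20.5,0,0,0]'
python3 -c "
from h import *
go((.655,.068,.21),(1,0,0))"
python3 -m jog '[1,0,0,-4,0,1,0,0,-9,0,1,0,2,-14,0,1,0,6,-18.5,0,1,0,11,-22.5,0,1,0,16,-25,0,1,0,19.5,-25,0,1,0,19.8,-25,0]'
python3 -m jog '[1,0,0,0,0,1,0,0,0,0]'
python3 - <<'E'
from h import *
go((.655,.068,.15),(1,0,0))
cv2.imwrite("pics/w5.png",wristframe()["frame"])
E
```

```text
time_s: 14.0
ee_pos: [0.4574, -0.1831, 0.2113]
tool_rot: [1.032, 1.567, -0.54]
force: [0.1, -0.3, -1.7]
grip_width: 0.281
t 14.0 at [ 0.4574 -0.1831  0.2113] shift [  0.14  19.73 -25.13] turn -0.001 F [ 0.07 -0.32 -1.7 ] w 0.281 q6 1.03
time_s: 15.0
ee_pos: [0.6559, 0.0676, 0.2064]
tool_rot: [-1.593, 1.568, 3.119]
force: [-0.6, -0.3, -1.2]
grip_width: 0.282
time_s: 15.25
ee_pos: [0.6539, 0.0671, 0.2093]
tool_rot: [-1.57, 1.57, 3.141]
force: [-0.7, 0.4, -0.1]
grip_width: 0.28
t 15.25 at [0.6539 0.0671 0.2093] shift [ 5.93  0.12 -0.09] turn -0.001 F [-0.68  0.38 -0.1 ] w 0.28 q6 1.55
```

View pics/w5.png

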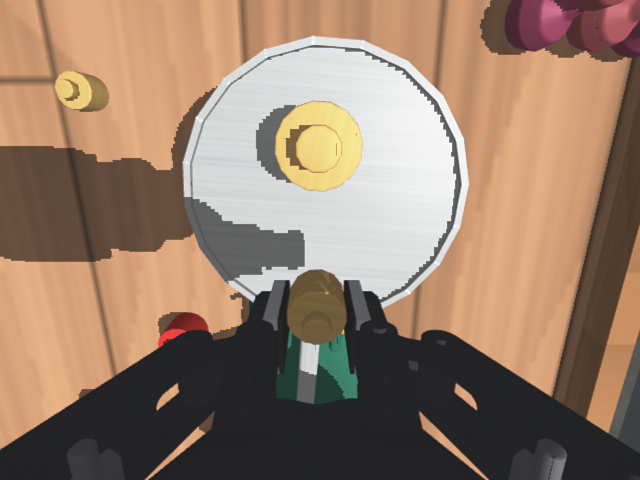

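The 500 g stands at (320,146), and the 100 g is held at (316,310) on the near side of the pan with a clear gap. I'll lower it to the known face height, where contact is expected at TCP z of about 0.1452.

```bash
python3 -m jog '[1,2,0.1,0,0,1,4,0.1,0,0,1,5.2,0.1,0,0,1,5.9,0.1,0,0,1,5.9,0.1,0,0,1,5.9,0.1,0,0]'
python3 -m jog '[1,0.15,0,0,0,1,0.15,0,0,0,1,0.15,0,0,0]'
python3 - <<'E'
from h import *
f=wristframe(); go((.655,.068,.1452),(1,0,0))
f=imaging.grab_frame("scene"); cv2.imwrite("pics/s6.png",cv2.resize(f["frame"][90:270,330:560],None,fx=3,fy=3))
E
```

```text
time_s: 16.05
ee_pos: [0.656, 0.0673, 0.1509]
tool_rot: [1.591, 1.57, 0.019]
force: [-0.6, -0.1, -1.0]
grip_width: 0.28
time_s: 16.42
ee_pos: [0.6558, 0.0672, 0.1489]
tool_rot: [1.432, 1.571, -0.14]
force: [-0.3, -0.1, -0.5]
grip_width: 0.284
t 16.475 at [0.6558 0.0672 0.1488] shift [ 0.36 -0.08 -0.08] turn -0.001 F [ 0.3  -0.01 -1.17] w 0.281 q6 1.55
```

View pics/s6.png

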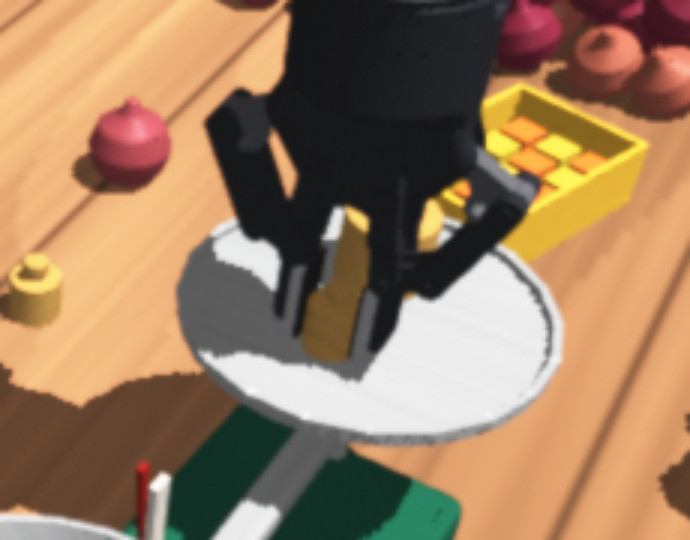

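The scene crop shows the 100 g just above the pan, upright between the pads at (335,330). I'll go down the last few millimetres.

```bash
python3 -m jog '[1,0.2,0,0,0,1,0.2,0,0,0,1,0.2,0,0,0]'
python3 -m jog '[1,0.15,0,0,0,1,0.15,0,0,0,1,0.15,0,0,0]'
python3 -m jog '[1,0,0,0,0]'
python3 -m jog '[1,0,0,0,0]'
```

```text
time_s: 16.9
ee_pos: [0.6557, 0.0673, 0.1468]
tool_rot: [-2.24, 1.571, 2.472]
force: [-0.6, 0.4, -1.7]
grip_width: 0.278
time_s: 17.27
ee_pos: [0.6557, 0.0672, 0.1453]
tool_rot: [-2.396, 1.571, 2.315]
force: [-0.8, 0.0, -0.0]
grip_width: 0.282
time_s: 17.4
ee_pos: [0.6558, 0.0672, 0.1453]
tool_rot: [2.386, 1.571, 0.815]
force: [0.2, 0.5, -0.4]
grip_width: 0.283
time_s: 17.52
ee_pos: [0.6558, 0.0672, 0.1453]
tool_rot: [1.077, 1.571, -0.494]
force: [-0.2, 0.1, -0.7]
grip_width: 0.283
```

```bash
python3 -m jog '[1,0.05,0,0,0,1,0.05,0,0,0]'
python3 -m jog '[0.3,0,0,0,0,0.1,0,0,0,0,-0.1,0,0,0,0,-0.3,0,0,0,0,-0.3,0,0,0,0,-0.3,0,0,0,0]'
python3 -m jog '[-0.3,-0.5,0,0,0,-0.3,-2,0,0,0,-0.3,-5,0,0,0,-0.3,-10,0,0,0,-0.3,-12,0,0,0,-0.3,-12,0,0,0,-0.3,-12,0,0,0,-0.3,-12,0,0,0]'
python3 - <<'E'
from h import *
f=wristframe(); cv2.imwrite("pics/w7.png",f["frame"]); go((.5,.068,.26),(1,0,0))
E
```

```text
time_s: 17.77
ee_pos: [0.6558, 0.0672, 0.1448]
tool_rot: [1.858, 1.571, 0.286]
force: [-0.1, -0.4, 0.4]
grip_width: 0.282
time_s: 18.52
ee_pos: [0.6557, 0.0673, 0.1448]
tool_rot: [-0.422, 1.571, -1.994]
force: [0.3, -0.3, -0.3]
grip_width: 0.655
time_s: 19.52
ee_pos: [0.6554, 0.0672, 0.2638]
tool_rot: [-1.585, 1.569, 3.126]
force: [-0.6, -0.4, 0.1]
grip_width: 0.651
t 19.575 at [0.6554 0.0672 0.2639] shift [  0.42 -15.54  -0.06] turn -0.001 F [-0.22  0.76  0.7 ] w 0.648 q6 1.55
```

View pics/w7.png

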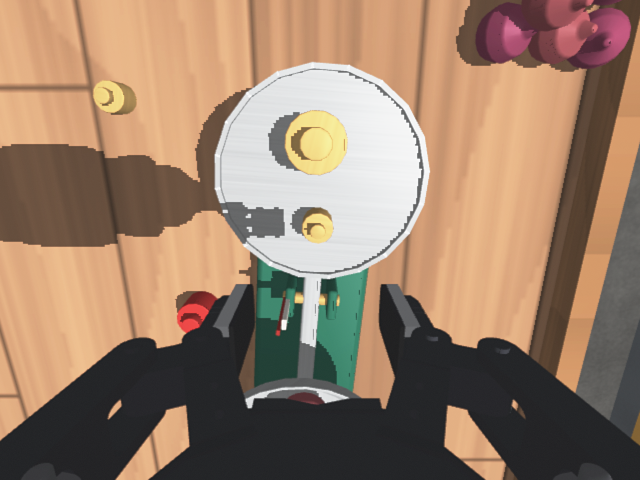

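Both weights stand upright, the 500 g at (316,142) and the 100 g at (318,228). I'll back off, wait for the beam to settle, and measure the pan height by triangulating from the fixed views.

```bash
python3 -m jog '[-0.3,0,-4,0,0,-0.3,0,-9,0,0,-0.3,0,-14,0,0,-0.3,0,-20,0,0,-0.3,0,-25,0,0,-0.3,0,-28,0,0,-0.3,0,-28,0,0,-0.3,0,-28,0,0]'
python3 - <<'E'
from h import *
a=cv2.imread("pics/scene0.png"); out=[]
for t in range(2):
    f=imaging.grab_frame("scene"); b=f["frame"]
    print(manip.sense()["time_s"])
cv2.imwrite("pics/s8.png",np.hstack([x[140:340,345:545] for x in (a,b)]).repeat(2,0).repeat(2,1))
def rim(g):
    m=cv2.inRange(cv2.cvtColor(g,cv2.COLOR_BGR2HSV),(0,0,110),(180,45,255)); 
    return [cv2.boundingRect(k) for k in cv2.findContours(m,cv2.RETR_EXTERNAL,cv2.CHAIN_APPROX_NONE)[0] if cv2.contourArea(k)>2000]
print(rim(a),rim(b))
x=np.array([.658,.101])
for z in(.145,.137,.129,.121,.113):   # leftmost/rightmost columns, top/bottom rows of a rim circle at z
    t=np.linspace(0,2*np.pi,200); P=np.c_[x[0]+.085*np.cos(t),x[1]+.085*np.sin(t),0*t+z,0*t+1]@f["extrinsics"].T
    u=f["cx"]-f["fx"]*P[:,0]/P[:,2]; v=f["cy"]+f["fy"]*P[:,1]/P[:,2]
    print(z,np.round([u.min(),u.max(),v.min(),v.max()],1))
E
```

```text
time_s: 20.58
ee_pos: [0.3763, 0.0675, 0.2647]
tool_rot: [1.607, 1.57, 0.035]
force: [-0.3, -0.1, 0.4]
grip_width: 0.649
20.625
20.675
[(246, 248, 179, 165), (389, 155, 129, 83)] [(244, 248, 183, 156), (388, 165, 126, 83)]
0.145 [387.6 515.6 157.3 236. ]
0.137 [387.1 514.  161.8 240.7]
0.129 [386.7 512.4 166.1 245.2]
0.121 [386.2 510.8 170.5 249.7]
0.113 [385.8 509.3 174.7 254.1]
```

View pics/s8.png

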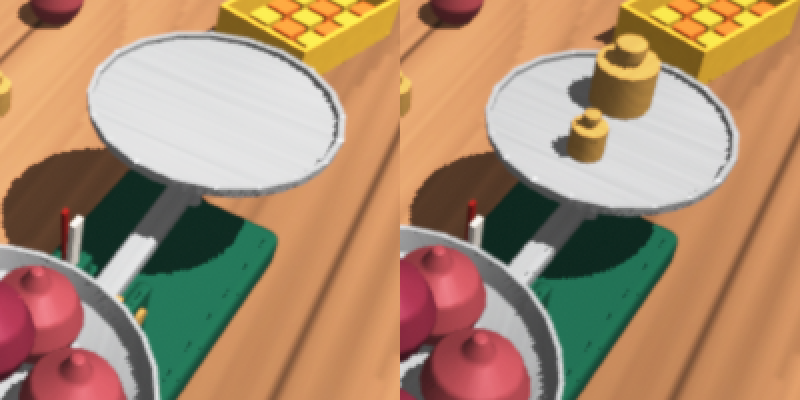

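The pan dropped about 10 px, or 16–18 mm, which is level within tolerance. I'll wait a second more to confirm it is at rest.

```bash
python3 -m jog '[-0.3,0,0,0,0,-0.3,0,0,0,0,-0.3,0,0,0,0,-0.3,0,0,0,0,-0.3,0,0,0,0,-0.3,0,0,0,0,-0.3,0,0,0,0,-0.3,0,0,0,0]'
python3 - <<'E'
from h import *
for i in range(2):
    b=imaging.grab_frame("scene")["frame"]
    m=cv2.inRange(cv2.cvtColor(b,cv2.COLOR_BGR2HSV),(0,0,110),(180,45,255))
    print([cv2.boundingRect(k) for k in cv2.findContours(m,cv2.RETR_EXTERNAL,cv2.CHAIN_APPROX_NONE)[0] if cv2.contourArea(k)>2000])
old=cv2.imread("pics/scene0.png")
# sub-pixel drop of the pan's lower front rim and the beam end, old against new
for w in ((430,205,60,45),(395,190,40,45)):
    x,y,ww,hh=w; t=old[y:y+hh-15,x:x+ww]; r=cv2.matchTemplate(b[y-5:y+hh+20,x-6:x+ww+6],t,cv2.TM_CCOEFF_NORMED); print(cv2.minMaxLoc(r))
E
```

```text
time_s: 21.68
ee_pos: [0.3757, 0.0675, 0.2648]
tool_rot: [-1.863, 1.571, 2.848]
force: [-0.6, -0.2, 0.7]
grip_width: 0.65
[(244, 248, 183, 156), (388, 165, 126, 83)]
[(244, 248, 183, 156), (388, 165, 126, 83)]
(-0.15763530135154724, 0.6783707141876221, (0, 0), (9, 16))
(-0.21023736894130707, 0.7462459802627563, (12, 6), (0, 11))
```

```bash
python3 -c "
from bench import workorder; print(workorder.close_job())"
```

```text
the job is handed in; nothing more can be done
None
```

The 500 g and 100 g brass weights stand upright side by side on the empty pan, and I handed the job in at about 22 s. `close_job()` reports no verdict.

- **Placing:** The 500 g was lowered until its weight came off the wrist force, then released. The 100 g was lowered to the same pan height before release. The fingers let go about 32 mm and 33 mm from the measured pan centre, inside the 78 mm limit. The arm then backed clear of everything.
- **Beam:** In the scene camera the pan rim had dropped 10 px from the start, about 18 mm ± 2 mm against 16 mm for level. That puts the beam between about 0 and -0.03 rad, inside the 0.04 limit.
- **At rest:** The rim's position was unchanged between pictures about one second apart.
- **What disagreed:** A template match meant to refine the pan's drop correlated poorly (0.68 and 0.75) and gave inconsistent shifts. I ignored it and relied on the rim outline.

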